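# Get the square guide plate from behind the others

## Task

The square-bodied guide plate is at the back of the crowded hook. Move the two plates hanging in front of it, first the disc and then the strip, to the spare hook so that both hang there freely behind its turned-up tip, then stand the square plate fully home and upright in the middle of the test fixture's slot. The spare hook may have slid along its rail, so feel for it; handle the plates gently, without forcing them against the hooks or the fixture, and leave the other things on the bench alone.

Things in the scene. Friction and masses are not known exactly. Their poses are not given: they have to be found in the camera images.
- disc_centre (a point): Centre (65 mm above the underside) of a white plastic plate 8 mm thick (x), 130 mm tall (z up), about 100 g: a disc-shaped body 70 mm in diameter, and above it a neck 32 mm wide (y) with a hang window and, on top, a solid grip tab whose middle is 48 mm above this point. At the start it hangs nearest the tip of the crowded hook (about 78 mm in front of the rail).
- strip_centre (a point): Centre (65 mm above the underside) of a white plastic plate 8 mm thick (x), 130 mm tall (z up), about 100 g: a narrow rectangular body 36 mm wide, and above it a neck 32 mm wide (y) with a hang window and, on top, a solid grip tab whose middle is 48 mm above this point. At the start it hangs in the middle of the crowded hook (about 52 mm in front of the rail).
- square_centre (a point): Centre (65 mm above the underside) of a white plastic plate 8 mm thick (x), 130 mm tall (z up), about 100 g: a square body 66 mm wide with a straight lower edge, and above it a neck 32 mm wide (y) with a hang window and, on top, a solid grip tab whose middle is 48 mm above this point. At the start it hangs rearmost on the crowded hook (about 26 mm in front of the rail).
- full_stand: Fixed, crowded hook stand, left or right: z up, y along its rail (top 186 mm up, 160 mm long), hook pointing to -x. Origin on the bench below the rail's front face. Hook: steel bar 8 mm square, top at 190 mm, from x=0 to -100 mm; the last 8 mm is turned up to 196 mm, so raise a plate 6 to 12 mm to pass it. Its hook is at the middle of the rail (y=0). Over 35 N from a plate is forcing.
- spare_stand: Fixed, empty hook stand: z up, y along its rail (top 186 mm up, 160 mm long), hook pointing to -x. Origin on the bench below the rail's front face. Hook: steel bar 8 mm square, top at 190 mm, from x=0 to -100 mm; the last 8 mm is turned up to 196 mm, so raise a plate 6 to 12 mm to pass it. This hook is clamped at an unreported place, y=-18 to 18 mm: feel or look for it. It does not give. Over 35 N from a plate is forcing.
- fixture: Fixed test fixture; origin on the bench under the middle of its slot, x across the slot, y along it, z up. Base 100 x 130 mm; two black cheeks 90 mm long, 53 mm high, make an upright slot 10.5 mm wide, open at the ends, its floor 12 mm above the bench, flaring above 40 mm to 28 mm at the top. Green board on the +x side. Over 35 N from a plate is forcing.
- disc: The disc plate itself, origin mid-underside. Body 0 to 70 mm up, straight neck 68 to 130 mm; the hang window goes right through the neck along x, 14 mm wide, from 76 to 96 mm up; its top edge rests on the hook bar. Grip tab 96 to 130 mm up.
- strip: The strip plate itself, origin mid-underside. Body 0 to 70 mm up, straight neck 68 to 130 mm; the hang window goes right through the neck along x, 14 mm wide, from 76 to 96 mm up; its top edge rests on the hook bar. Grip tab 96 to 130 mm up.
- square: The square plate itself, origin mid-underside. Body 0 to 70 mm up, straight neck 68 to 130 mm; the hang window goes right through the neck along x, 14 mm wide, from 76 to 96 mm up; its top edge rests on the hook bar. Grip tab 96 to 130 mm up.
- flux_jar: Bystander, leave it where it is: a small jar, 44 mm across, 60 mm tall; origin under its middle.
- meter: Bystander, leave it where it is: a grey hand meter lying flat, 80 x 120 x 43 mm; origin under its middle.
- driver: Bystander, leave it where it is: a screwdriver lying on the bench, 170 mm long; origin under its middle.
- part_tray: Bystander, leave it where it is: a grey open tray 100 x 70 mm, 30 mm tall; origin under its middle.
Not all that is in view belongs to the job. Leave any purple or turquoise look-alike of the square alone.

How it is judged (in metres and radians):
On the way, in this order (a step that is already met when the one before it is completed fails the run):
1. the disc plate hangs on the spare hook, let go (z of disc_centre in the frame of spare_stand between 0.155 and 0.163 m and x of disc_centre in the frame of spare_stand between -0.093 and -0.004 m and y of disc_centre in the frame of spare_stand between -0.03 and 0.03 m and angle between disc_centre's own z axis and vertical below 0.15 rad and contact force between disc and spare_stand above 0.2 N and contact force between the fingers and disc below 0.05 N), for 0.2 s.
2. the strip plate hangs on the spare hook too, let go (all of step 1 and z of strip_centre in the frame of spare_stand between 0.155 and 0.163 m and x of strip_centre in the frame of spare_stand between -0.093 and -0.004 m and y of strip_centre in the frame of spare_stand between -0.03 and 0.03 m and angle between strip_centre's own z axis and vertical below 0.15 rad and contact force between strip and spare_stand above 0.2 N and contact force between the fingers and strip below 0.05 N), for 0.2 s.
3. the square plate stands home in the fixture's slot (z of square_centre in the frame of fixture between 0.072 and 0.0805 m and x of square_centre in the frame of fixture between -0.008 and 0.008 m and y of square_centre in the frame of fixture between -0.013 and 0.013 m and angle between square_centre's own z axis and vertical below 0.15 rad), for 0.2 s.
At the end, for the whole second after the job is handed in: The square plate stands released and upright in the slot, within 3.5 mm of its floor and 13 mm of its middle; disc and strip hang free on the spare hook behind its turned-up tip, within 4 mm of hung height; all three within 0.15 rad of upright and at rest (all of step 2 and all of step 3 and contact force between the fingers and square below 0.05 N and linear speed of each of disc, strip, square below 0.03 m/s); the robot touches nothing.
It fails at once if a plate is forced against a hook stand or the fixture (over 35 N) (contact force between any of disc, strip, square and full_stand above 35 N or contact force between any of disc, strip, square and spare_stand above 35 N or contact force between any of disc, strip, square and fixture above 35 N).
It fails at once if the jar, meter, screwdriver or tray is disturbed (moved over 20 mm) (distance of any of flux_jar, meter, driver, part_tray from where it was at the start of the episode above 0.02 m).
It also fails if it takes over 72 s, if anything falls off the work surface, if the arm or the gripper's body presses on something with over 40 N, if the wrist force passes 120 N, or if a joint passes its speed limit or range.

## Robot

A 6-joint arm with a two-finger parallel gripper is mounted at the origin on the work surface. World frame = base frame: x ahead of the robot, y to its left, z up, the work surface at z = 0. Lengths are in mm, angles in rad, forces in N, time in s.
With the tool pointing down it reaches from about 350 to 775 mm from the base axis. Payload 7.3 kg.
Tool frame: the origin (TCP) lies on the centre line of the jaws, within the pads' length; the fingertips stand 22 mm ahead of it and the grasp point (between the pads) lies 3 mm ahead of it; z points along the fingers, y is the direction in which the jaws open and shut (so a half turn about z gives the same grasp; the last joint's range is limited). The gripper opens to 92 mm and grips with 3 to 60 N. Pads are 19 mm wide; open, the fingers measure 130 mm over their backs; the gripper's body (75 mm by 190 mm) begins 47 mm behind the grasp point.
Start: joints at [-1.465, 0.342, 1.524, -0, 1.275, -0.146], TCP at [130.824, -508.456, 248.741] pointing down, gripper open.
Joint ranges: [-2.53, 2.53], [-0.77, 2.02], [0.04, 2.7], [-1, 4.14], [0.28, 2.66], [-3.11, 3.11]. Speed limits (rad/s): [2.57, 2.57, 3.14, 3.14, 3.14, 3.14].

## Interface

Orientations are given as [roll, pitch, yaw] about the fixed x, y, z axes, in that order (R = Rz(yaw) Ry(pitch) Rx(roll)).
In Python, from plant import get_obs, capture, bot, spot_in gives the robot as it stands.
- The arm moves only by the shell command python3 -m handwheel 'ROWS' [OPENING]. ROWS is JSON, a list of rows, each a list of 2 entries, a list of its own where there are three numbers: the shift along the world's x, y, z in mm, then the turn, a rotation vector about the world's x, y, z in rad. In form: [[[x, y, z], [wx, wy, wz]], ...]. A call has 1 to 12 rows; each row shifts and turns the commanded pose from where the row before left it; what a row does not reach is not made up. A row lasts 1/8 s, in which the tool goes at most 62.5 mm and 10.7 degrees, less where a joint would pass 70% of its speed; a pose out of reach is approached as far as the arm can. A call is refused whole if a number of a shift passes 62.5 or a number of a turn 0.188, either way. A call with a gripper value outside its range is refused whole. OPENING is the closure, from 0 (fully open) to 1 (shut), set as the call begins (- or left out, the last holds). The fingers move at their own pace and stop on an object; the grip force is fixed at half the most. Time passes only in rows, so rows that do not move let the fingers close. It gives the time, the measured TCP pose, the force and the opening at its end, in the units of the state.
- get_obs(): the state, without advancing time (a new reading comes with each control period).
- capture(name): name is "scene" or "top" or "wrist"; returns a dict with "img" (400x640x3 uint8, red, green, blue), "fx", "fy", "cx", "cy" (pixels), "cam_to_world" (4x4, takes a point from camera to world coordinates). Camera axes: x right, y up, looking along -z (the intrinsics and any distortion apply to the point x, -y, -z); pixel columns grow to the right and rows downward; lengths in mm; the calibration is good to about 2 mm. A picture is of the moment at which its call begins. There is no depth.
- bot.close_job(): hands the job in, once; it reports no verdict.
Trained networks look in the newest picture that a camera, given by its name, has taken for a name from the list of things; names that differ only in an ending like _2 or _b are one class to them, and where a whole thing is asked for, a point or a joint stands for the part that bears it (a point fixed in the world has none). Each returns a list of dicts, best first, with "score" (0 to 1); they miss things now and then, are a little off and sometimes report something else, mostly with a low value. They report only what shows in the picture. A call takes as long as a camera call. They do not tell look-alikes from the thing itself.
- spot_in(thing, camera): "xyz" ([x, y, z] in mm, in the coordinates of the camera as it stood for that picture, good to about 4 mm: the middle of the surface that is visible of it).
The state is a dict: "time": time; "joint_positions": joint angles; "dq": joint speeds; "tau": joint torques, N m; "tool_pos": TCP position; "tcp_rot": TCP orientation; "contact_force": force on the tool from outside, world axes, zero at the start; "moment": the same for the moment, N m; "grip_width": finger opening in mm.
Only numpy, scipy, OpenCV 4.12 (cv2) and the standard library are available. Lean on these libraries where they do the work, as an engineer would, in place of code of your own. Each camera call takes 0.05 s, during which the arm holds its last target. There are 200 camera calls.

## Working session

There is one attempt and no reset: what is moved stays moved. The work goes in short steps, Python scripts to look and compute and a shell command to move; the robot and the scene stay as the last step left them, time stands still between calls to the robot, and variables do not carry over. Pictures are saved under pics/ and viewed, about 8 in all and at most 12, crops included, and the job is handed in when it is done.

```bash
mkdir -p pics; ls; cat > h.py <<'E'
from plant import get_obs, capture, bot, spot_in
import numpy as np, cv2
def snap(cam,name=None):
    c=capture(cam)
    if name: cv2.imwrite(f'pics/{name}.png',cv2.cvtColor(c['img'],cv2.COLOR_RGB2BGR))
    return c
def toW(c,p): return (np.array(c['cam_to_world'])@np.append(p,1))[:3]
def proj(c,w):
    p=np.linalg.inv(np.array(c['cam_to_world']))@np.append(w,1)
    return np.array([c['cx']+c['fx']*p[0]/-p[2], c['cy']-c['fy']*p[1]/-p[2]])
def ray(c,u,v,z=None,y=None,x=None):
    T=np.array(c['cam_to_world']); d=T[:3,:3]@np.array([(u-c['cx'])/c['fx'],-(v-c['cy'])/c['fy'],-1]); o=T[:3,3]
    for i,k in ((2,z),(1,y),(0,x)):
        if k is not None: return o+d*(k-o[i])/d[i]
E
python3 - <<'E'
from h import *
np.set_printoptions(precision=1,suppress=True)
o=get_obs();print(o)
for cam in('scene','top'):
    c=snap(cam,cam+'0');print(cam,[k for k in c],np.array(c['cam_to_world'])[:3])
    for t in('disc_centre','strip_centre','square_centre','full_stand','spare_stand','fixture','disc','strip','square','flux_jar','meter','driver','part_tray'):
        for r in spot_in(t,cam)[:3]:
            w=toW(c,r['xyz']);print(t,round(r['score'],2),w,proj(c,w))
E
```

```text
pics
{'time': 0.0, 'joint_positions': array([-1.5,  0.3,  1.5, -0. ,  1.3, -0.1]), 'dq': array([ 0.,  0.,  0.,  0.,  0., -0.]), 'tau': array([ -0. , -43.1, -24.4,   0.1,   0.1,  -0. ]), 'tool_pos': array([ 130.8, -508.1,  248. ]), 'tcp_rot': array([-3.1, -0. ,  0.3]), 'contact_force': array([-0.6,  0.6,  0.5]), 'moment': array([-0.,  0.,  0.]), 'grip_width': 91.50702328999091}
scene ['img', 'fx', 'fy', 'cx', 'cy', 'cam_to_world'] [[  -0.8   -0.4    0.5 1149.7]
 [   0.6   -0.5    0.6  677.1]
 [  -0.     0.8    0.6  810.8]]
disc_centre 0.79 [557.2 226.8 160.9] [402.5 220.5]
strip_centre 0.85 [582.  223.8 200.2] [395.3 211. ]
square_centre 0.97 [608.1 220.9 185.4] [385.2 220.9]
square_centre 0.91 [417.8 282.3  55.1] [454.  239.6]
square_centre 0.7 [794.8 212.8  71.8] [315.8 298.1]
full_stand 0.59 [654.8 222.1  20.1] [366.  283.3]
full_stand 0.35 [584.7 225.2 201.3] [395.  211.5]
spare_stand 0.74 [ 658.3 -185.    42.6] [265.2 193.4]
fixture 0.7 [564.4  -1.7  17. ] [332.4 218.5]
disc 0.67 [556.5 217.6 160.4] [399.6 218.4]
strip 0.56 [580.2 226.5 200.2] [396.9 211.3]
square 0.92 [796.8 215
[... 692 characters left out ...]
107.6  70.6] [284.5 265.1]
full_stand 0.84 [643.9 208.4  10.8] [252.5 185.8]
full_stand 0.68 [ 647.  -188.5   12.2] [390.5 185.9]
spare_stand 0.77 [ 648.5 -188.3   11.1] [390.4 185.4]
spare_stand 0.43 [712.5  -3.5  31.3] [326.3 161.6]
fixture 0.9 [551.4   3.   17.4] [323.5 218.6]
disc 0.68 [549.8 198.7 191.3] [243.3 217.5]
strip 0.46 [579.9 202.5 204.8] [240.9 204.9]
square 0.68 [554.8 200.8 192. ] [242.4 215.5]
square 0.65 [422.3 271.   78.4] [223.6 265.3]
square 0.57 [432.3 108.5  69.3] [284.2 261.9]
flux_jar 0.77 [ 456.8 -361.2   55.5] [456.2 254.1]
meter 0.85 [712.2  -1.7  30.4] [325.7 161.8]
driver 0.81 [549.3 350.4  22.3] [201.3 218.1]
part_tray 0.8 [ 589.1 -418.5    5.3] [470.3 206.8]
```

```bash
python3 - <<'E'
import cv2
a=cv2.imread('pics/scene0.png');b=cv2.imread('pics/top0.png')
cv2.imwrite('pics/s1.png',cv2.resize(a[110:350,190:510],None,fx=2.5,fy=2.5,interpolation=cv2.INTER_CUBIC))
cv2.imwrite('pics/t1.png',cv2.resize(b[100:300,190:490],None,fx=2.66,fy=2.66,interpolation=cv2.INTER_CUBIC))
E
```

```text
(no output)
```

View pics/s1.png

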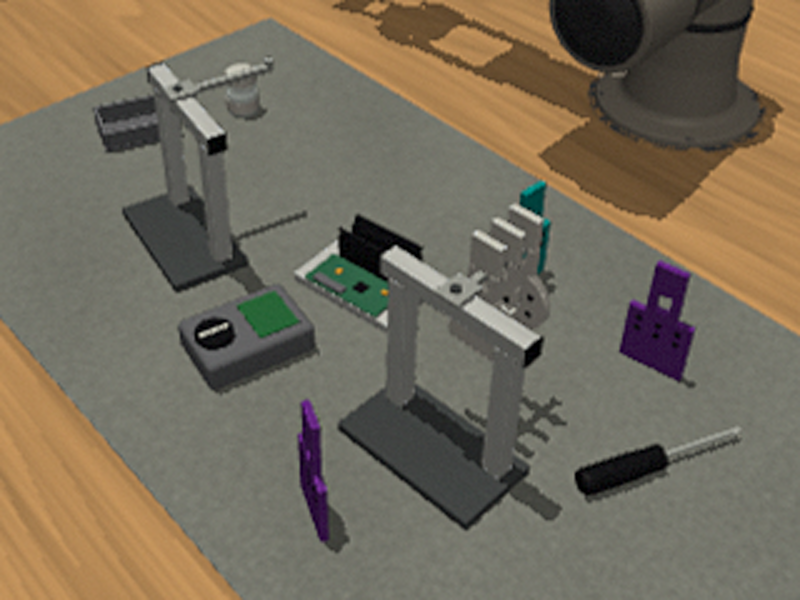

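View pics/t1.png

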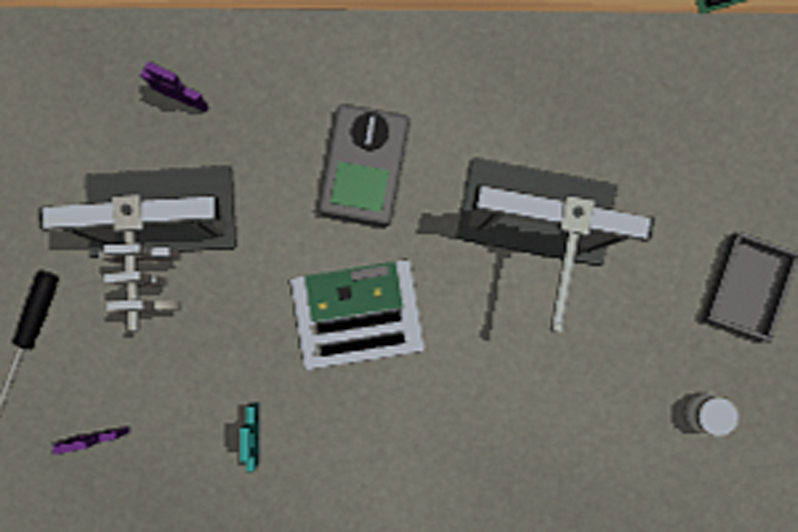

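The scene shows the crowded hook at crop (460,285), with the white disc, strip and square in front of its rail. The spare hook is at (215,75) and the fixture at (365,270). The look-alikes are purple at (315,470) and (660,320), and turquoise at (535,225). The real square is the rearmost white plate on the hook, at about (130,250) in the top crop. I'll work out geometry from the top crop.

```bash
python3 - <<'E'
from h import *
np.set_printoptions(precision=1,suppress=True)
c=snap('top')
f=lambda x,y:(190+(x+.5)/2.66-.5,100+(y+.5)/2.66-.5)
def P(n,x,y,z): print(n,ray(c,*f(x,y),z=z))
for n,x,y,z in [('Fr l',42,228,186),('Fr r',217,217,186),('Fh root',129,235,190),('Fh tip',131,334,196),
 ('disc l',106,306,224),('disc r',141,303,224),('strip l',104,278,224),('strip r',139,275,224),('sq l',104,249,224),('sq r',138,246,224),
 ('Sr l',478,206,186),('Sr r',651,239,186),('Sh root',573,232,190),('Sh tip',557,330,196),
 ('ch1 l',316,328,53),('ch1 r',402,313,53),('ch2 l',318,352,53),('ch2 r',405,338,53),('base',292,277,10),('base',410,260,10),('base',424,348,10),('base',306,368,10)]: P(n,x,y,z)
E
```

```text
Fr l [628.1 294.4 186. ]
Fr r [639.7 132.4 186. ]
Fh root [621.9 212.8 190. ]
Fh tip [530.9 208.  196. ]
disc l [555.6 225.1 224. ]
disc r [558.6 194.  224. ]
strip l [580.5 227.4 224. ]
strip r [583.5 196.3 224. ]
sq l [606.4 227.9 224. ]
sq r [609.3 197.7 224. ]
Sr l [ 651.9 -108.8  186. ]
Sr r [ 622.7 -268.1  186. ]
Sh root [ 628.2 -195.6  190. ]
Sh tip [ 538.1 -179.8  196. ]
ch1 l [538.3  44.4  53. ]
ch1 r [554.7 -44.8  53. ]
ch2 l [513.4  42.1  53. ]
ch2 r [528.8 -48.1  53. ]
base [593.2  72.4  10. ]
base [612.7 -54.8  10. ]
base [518.  -70.5  10. ]
base [495.3  56.2  10. ]
```

```bash
python3 -m handwheel '[[[20,20,20],[0,0,-0.05]],[[48,35,10],[0,0,-0.05]],[[48,35,10],[0,0,-0.05]],[[48,35,10],[0,0,-0.05]],[[48,35,10],[0,0,-0.05]],[[48,35,10],[0,0,-0.05]],[[48,35,10],[0,0,-0.05]],[[48,35,10],[0,0,-0.05]],[[48,35,10],[0,0,-0.05]],[[20,20,0],[0,0,-0.03]],[[0,0,0],[0,0,0]],[[0,0,0],[0,0,0]]]'
python3 - <<'E'
from h import *
np.set_printoptions(precision=3,suppress=True)
o=get_obs();print(o['time'],o['tool_pos'],o['tcp_rot'])
c=snap('wrist','w1');print(np.array(c['cam_to_world']),c['fx'])
E
```

```text
time: 2.95
tool_pos: [554.3, -188.9, 348.6]
tcp_rot: [3.141, 0.001, -0.228]
contact_force: [-0.0, -0.8, 0.3]
grip_width: 91.7
2.95 [ 554.287 -188.936  348.553] [ 3.141  0.001 -0.228]
[[  -0.226    0.94     0.254  621.9  ]
 [  -0.974   -0.218   -0.059 -205.299]
 [  -0.      -0.26     0.965  483.849]
 [   0.       0.       0.       1.   ]] 318.47334039196085
```

View pics/w1.png

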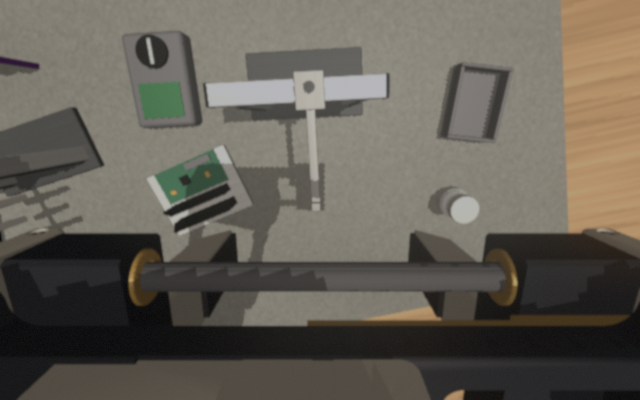

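The wrist view shows the spare rail's front edge from (208,107) to (388,98). The hook runs from (313,110) to its tip at (317,208), and the fixture cheeks are at (200,200).

```bash
cat >> h.py <<'E'
def crop(c,name,x0,y0,x1,y1,s):
    im=cv2.cvtColor(c['img'],cv2.COLOR_RGB2BGR)[y0:y1,x0:x1]
    cv2.imwrite(f'pics/{name}.png',cv2.resize(im,None,fx=s,fy=s,interpolation=cv2.INTER_CUBIC))
E
python3 - <<'E'
from h import *
np.set_printoptions(precision=1,suppress=True)
c=snap('wrist')
for n,u,v,z in [('rail l',208,107,186),('rail r',388,98,186),('h1',313,112,190),('h2',316,190,190),('tip l',312,208,196),('tip r',321,208,196)]: print(n,ray(c,u,v,z=z))
g=cv2.cvtColor(c['img'],cv2.COLOR_RGB2GRAY)
for v in (120,140,160,180):
    d=g[v,300:330].astype(int); k=np.where(d>150)[0]+300; print(v,g[v,300:330],k.min() if len(k) else 0,k.max() if len(k) else 0)
    if len(k): print(ray(c,(k.min()+k.max())/2,v,z=190))
E
python3 -m handwheel '[[[-10,0,0],[0,0,0.05]],[[-10,40,0],[0,0,0.05]],[[-10,40,0],[0,0,0.05]],[[-5,40,0],[0,0,0.05]],[[-5,40,0],[0,0,0.05]],[[0,20,0],[0,0,0.05]],[[0,0,0],[0,0,0.05]],[[0,0,0],[0,0,0.05]],[[0,0,0],[0,0,0]],[[0,0,0],[0,0,0]]]'
python3 - <<'E'
from h import *
c=snap('wrist','w2');crop(c,'w2c',200,40,440,220,3.3)
E
```

```text
rail l [ 651.3 -106.9  186. ]
rail r [ 622.1 -265.7  186. ]
h1 [ 625.6 -197.8  190. ]
h2 [ 555.6 -183.9  190. ]
tip l [ 540.9 -176.6  196. ]
tip r [ 539.  -184.9  196. ]
120 [131 135 134 133 136 137 146 164 172 174 176 178 178 175 158 137 132 135
 137 138 138 140 139 139 138 137 137 136 136 136] 307 314
[ 619.4 -194.   190. ]
140 [138 140 141 140 138 136 133 137 157 167 170 173 176 176 172 158 136 132
 138 139 140 140 139 139 139 138 138 137 137 137] 308 315
[ 602.  -190.8  190. ]
160 [134 135 133 132 131 132 132 132 135 152 164 168 170 171 173 172 159 138
 131 135 136 135 133 132 132 133 135 136 136 136] 309 316
[ 584.1 -187.4  190. ]
180 [ 89  89  90  87  89  89  90  90  92  98 109 116 126 141 149 146 137 121
 103  91  91  90  91 102 122 131 134 134 134 134] 0 0
time: 4.3
tool_pos: [514.6, -9.1, 348.9]
tcp_rot: [3.141, -0.0, 0.17]
contact_force: [0.3, -0.1, -0.4]
grip_width: 91.6
```

View pics/w2c.png

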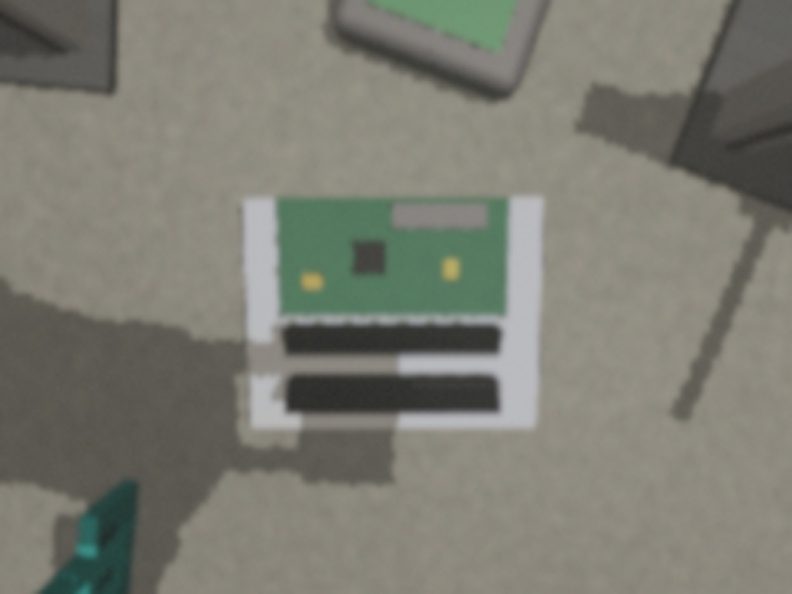

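The crop shows the fixture square to the view. The cheeks are at crop rows 322–352 and 375–412, columns 285–499, with the slot floor between rows 352 and 375.

```bash
python3 - <<'E'
from h import *
np.set_printoptions(precision=1,suppress=True)
c=snap('wrist')
f=lambda x,y:(200+(x+.5)/3.3-.5,40+(y+.5)/3.3-.5)
print(np.array(c['cam_to_world'])[:3,3],get_obs()['tcp_rot'])
def P(n,x,y,z):
    w=ray(c,*f(x,y),z=z);print(n,w);return w
a=P('floor edge',392,375,12);b=P('z40 edge',392,352,40);P('outer front top',392,412,53);P('outer rear base',392,322,12)
P('l',284.5,395,53);P('r',500,395,53);P('L base',247,310,10);P('R base',541,310,10)
P('bl',249,428,12);P('br',537,428,12);P('tl',244,198,12);P('tr',544,198,12)
print((a+b)/2)
g=cv2.cvtColor(c['img'],cv2.COLOR_RGB2GRAY);print(g[130:170,326])
for v in(145,160): print(g[v,280:290],g[v,346:356])
E
python3 -m handwheel '[[[5,20,0],[0,0,0]],[[5,40,0],[0,0,-0.03]],[[5,50,0],[0,0,-0.03]],[[5,50,0],[0,0,-0.03]],[[5,50,0],[0,0,0]],[[0,10,0],[0,0,0]],[[0,0,0],[0,0,0]],[[0,0,0],[0,0,0]],[[0,0,0],[0,0,0]]]'
python3 - <<'E'
from h import *
c=snap('wrist','w3');crop(c,'w3c',220,40,420,235,3)
E
```

```text
[583.    2.1 484.2] [ 3.1 -0.   0.2]
floor edge [527.6  -0.9  12. ]
z40 edge [540.3   0.9  40. ]
outer front top [517.4  -3.2  53. ]
outer rear base [550.6   3.   12. ]
l [516.8  41.5  53. ]
r [531.8 -45.7  53. ]
L base [544.7  67.1  10. ]
R base [566.7 -61.1  10. ]
bl [493.  59.  12.]
br [515.1 -69.7  12. ]
tl [591.4  74.2  12. ]
tr [613.2 -52.6  12. ]
[533.9  -0.   26. ]
[108 108 109 108 116 135 152 147 107  65  52  52  51  49  51  59  84 129
 164 181 185 180 162 119  74  56  58  55  51  52  51  50  51  57  91 141
 174 184 183 171]
[137 136 136 136 133 120  89  59  50  51] [ 59  60  61  61  76 123 166 183 187 187]
[186 180 164 150 142 130  98  63  49  47] [ 54  53  55  57  78 129 170 184 187 187]
time: 5.52
tool_pos: [540.0, 210.3, 349.0]
tcp_rot: [3.141, -0.0, 0.08]
contact_force: [-0.1, -0.3, 0.5]
grip_width: 91.8
```

View pics/w3c.png

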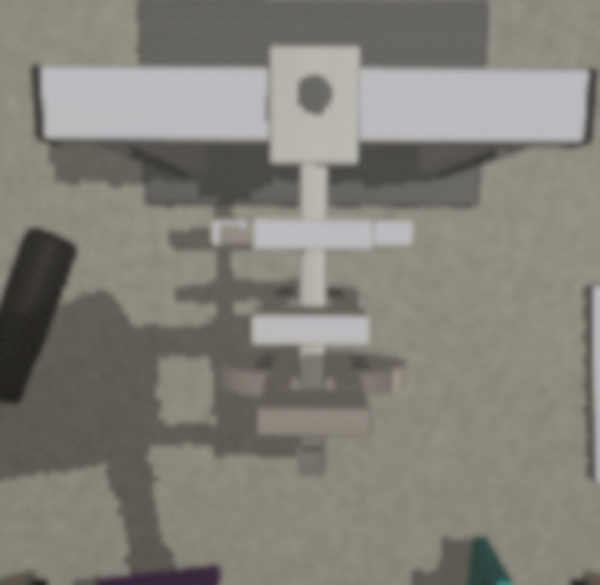

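The crop confirms the order front to rear: disc tab at crop (314,420), narrow strip at (310,328), wide-shouldered white square at (313,233). So the real square is the rear white plate, not the purple or turquoise ones.

```bash
python3 - <<'E'
from h import *
np.set_printoptions(precision=1,suppress=True)
c=snap('wrist')
f=lambda x,y:(220+(x+.5)/3-.5,40+(y+.5)/3-.5)
def P(n,x,y,z): print(n,ray(c,*f(x,y),z=z))
P('disc l',258,420,224);P('disc r',369,420,224);P('strip l',251.5,328,224);P('strip r',369,328,224);P('sq l',253.5,233,224);P('sq r',372,233,224)
P('rail l',45,138,186);P('rail r',586,142,186);P('hook',313,190,190);P('hook',313,270,190);P('tip',311,474,196)
E
```

```text
disc l [555.8 225.3 224. ]
disc r [558.3 194.6 224. ]
strip l [581.  228.7 224. ]
strip r [583.5 197.  224. ]
sq l [605.8 229.8 224. ]
sq r [608.3 198.6 224. ]
rail l [627.5 295.  186. ]
rail r [639.1 135.8 186. ]
hook [619.1 215.  190. ]
hook [596.1 213.1 190. ]
tip [534.3 208.8 196. ]
```

```bash
python3 -m handwheel '[[[17,0,-20],[0,0,-0.007]],[[0,0,-50],[0,0,0]],[[0,0,-40],[0,0,0]],[[0,0,-25],[0,0,0]],[[0,0,-4],[0,0,0]],[[0,0,0],[0,0,0]],[[0,0,0],[0,0,0]]]'
python3 -m handwheel '[[[0,0,0],[0,0,0]],[[0,0,0],[0,0,0]],[[0,0,0],[0,0,0]],[[0,0,0],[0,0,0]],[[0,0,0],[0,0,0]],[[0,0,0],[0,0,0]]]' 0.9
```

```text
time: 6.5
tool_pos: [557.5, 211.6, 211.3]
tcp_rot: [-3.141, -0.003, 0.075]
contact_force: [-0.8, -0.0, 0.9]
grip_width: 91.4
time: 7.25
tool_pos: [556.8, 211.6, 209.7]
tcp_rot: [3.141, 0.0, 0.075]
contact_force: [0.2, -0.3, 0.2]
grip_width: 36.0
```

```bash
python3 -m handwheel '[[[0,0,0],[0,0,0]],[[0,0,0],[0,0,0]],[[0,0,0],[0,0,0]],[[0,0,0],[0,0,0]]]' 1
python3 -m handwheel '[[[0,0,3],[0,0,0]],[[0,0,3],[0,0,0]],[[0,0,3],[0,0,0]],[[0,0,0],[0,0,0]],[[0,0,0],[0,0,0]]]'
```

```text
time: 7.75
tool_pos: [556.8, 211.5, 209.7]
tcp_rot: [3.141, 0.0, 0.075]
contact_force: [0.6, -0.4, -0.3]
grip_width: 31.8
time: 8.38
tool_pos: [556.8, 211.5, 218.7]
tcp_rot: [3.141, 0.0, 0.075]
contact_force: [-0.1, 0.5, -1.7]
grip_width: 31.7
```

```bash
python3 -m handwheel '[[[-8,-0.6,0],[0,0,0]],[[-12,-0.9,0],[0,0,0]],[[-12,-0.9,0],[0,0,0]],[[-13,-1,0],[0,0,0]],[[0,0,0],[0,0,0]],[[0,0,0],[0,0,0]]]'
python3 - <<'E'
from h import *
c=snap('wrist','w4')
E
```

```text
time: 9.12
tool_pos: [512.1, 208.2, 219.0]
tcp_rot: [-3.142, -0.001, 0.075]
contact_force: [0.5, -0.2, -0.3]
grip_width: 31.9
```

View pics/w4.png

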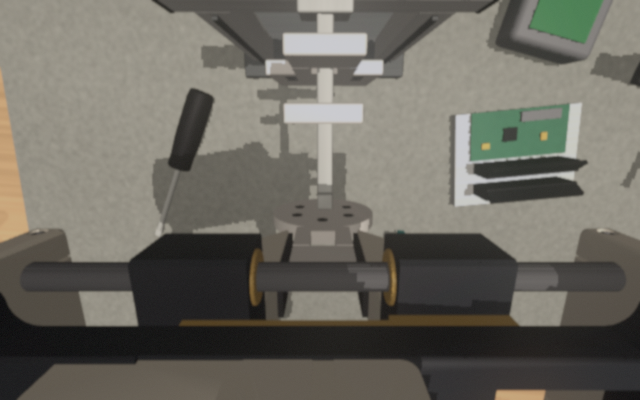

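```bash
python3 -m handwheel '[[[0,-15,0],[0,0,-0.02]],[[0,-35,0],[0,0,-0.02]],[[1,-45,0],[0,0,-0.026]],[[1,-45,0],[0,0,-0.026]],[[1,-45,0],[0,0,-0.026]],[[1,-45,0],[0,0,-0.026]],[[1,-45,0],[0,0,-0.026]],[[1,-45,0],[0,0,-0.026]],[[1,-35,0],[0,0,-0.026]],[[0,-20,0],[0,0,-0.026]],[[0,-8,0],[0,0,-0.01]],[[0,0,0],[0,0,0]]]'
python3 -m handwheel '[[[0,0,0],[0,0,0]],[[0,0,0],[0,0,0]]]'
python3 - <<'E'
from h import *
np.set_printoptions(precision=1,suppress=True)
c=snap('wrist','w5');crop(c,'w5c',220,20,420,240,2.7)
g=cv2.cvtColor(c['img'],cv2.COLOR_RGB2GRAY)
for v in (100,130,160): print(v,g[v,300:340])
E
```

```text
time: 10.68
tool_pos: [518.7, -174.6, 218.6]
tcp_rot: [-3.141, 0.0, -0.183]
contact_force: [-0.4, 0.8, -1.1]
grip_width: 31.7
time: 10.92
tool_pos: [518.9, -173.9, 218.8]
tcp_rot: [-3.142, -0.0, -0.182]
contact_force: [0.8, -0.9, -0.6]
grip_width: 32.1
100 [156 156 155 155 154 155 155 154 154 155 158 158 159 158 157 154 152 157
 171 181 184 185 186 187 188 189 190 191 191 191 188 175 160 153 152 153
 154 154 155 154]
130 [150 150 150 150 149 150 151 150 152 153 154 155 155 152 152 151 148 150
 165 178 183 184 185 186 186 187 188 190 191 190 186 174 158 152 153 153
 152 154 155 155]
160 [149 149 149 149 148 147 146 145 146 146 146 145 147 147 148 148 145 143
 160 176 181 182 183 183 185 185 186 188 188 188 184 171 155 149 151 151
 152 152 152 152]
```

View pics/w5c.png

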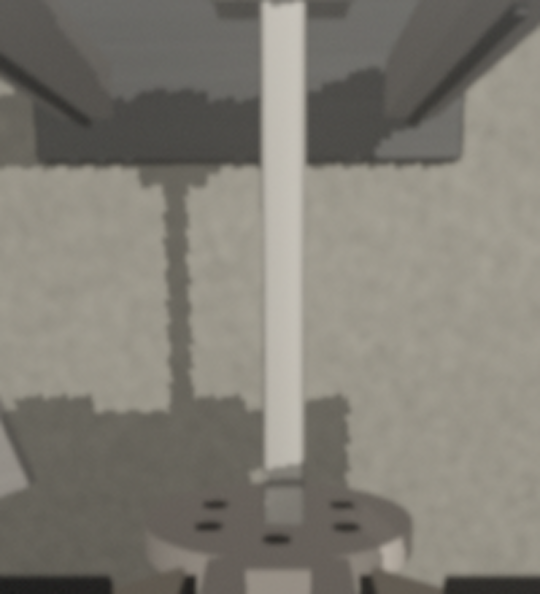

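```bash
python3 - <<'E'
from h import *
np.set_printoptions(precision=1,suppress=True)
c=snap('wrist');p=get_obs()['tool_pos'];print(p)
a=-.183;d=np.array([np.cos(a),np.sin(a)]);n=np.array([-d[1],d[0]])
for v in(100,130,160):
    w=ray(c,324.6,v,z=190)[:2]-p[:2];print('ahead',w@d,'left',w@n)
for q in(13,40,80): print(proj(c,[*(p[:2]+d*q),190]))
E
```

```text
[ 518.9 -174.2  218.8]
ahead 76.32092322687545 left -1.3981220755377737
ahead 61.88407778265572 left -1.4361610020943174
ahead 46.73975756645178 left -1.4760640187663743
[321.7 221.9]
[321.7 172.9]
[321.8  92.1]
```

```bash
python3 -m handwheel '[[[0,-1,0],[0,0,0]],[[8,-1.5,0],[0,0,0]],[[8,-1.5,0],[0,0,0]],[[8,-1.5,0],[0,0,0]],[[4,-0.7,0],[0,0,0]],[[0,0,0],[0,0,0]],[[0,0,0],[0,0,0]]]'
python3 -m handwheel '[[[10,-1.8,0],[0,0,0]],[[12,-2.2,0],[0,0,0]],[[12,-2.2,0],[0,0,0]],[[12,-2.2,0],[0,0,0]],[[8,-1.5,0],[0,0,0]],[[0,0,0],[0,0,0]],[[0,0,0],[0,0,0]]]'
```

```text
time: 11.9
tool_pos: [546.7, -181.0, 218.7]
tcp_rot: [3.142, 0.0, -0.183]
contact_force: [0.7, -0.4, -0.6]
grip_width: 31.6
time: 12.78
tool_pos: [600.6, -190.9, 218.6]
tcp_rot: [3.142, 0.0, -0.183]
contact_force: [0.4, 0.0, -1.4]
grip_width: 31.7
```

```bash
python3 -m handwheel '[[[0,0,-4],[0,0,0]],[[0,0,-3],[0,0,0]],[[0,0,-1.5],[0,0,0]],[[0,0,0],[0,0,0]],[[0,0,0],[0,0,0]]]'
```

```text
time: 13.4
tool_pos: [600.9, -191.0, 210.4]
tcp_rot: [3.141, -0.0, -0.183]
contact_force: [-0.1, -0.5, -0.6]
grip_width: 31.6
```

```bash
python3 -m handwheel '[[[0,0,-0.6],[0,0,0]],[[0,0,-0.6],[0,0,0]],[[0,0,0],[0,0,0]],[[0,0,0],[0,0,0]]]'
python3 -m handwheel '[[[0,0,0],[0,0,0]],[[0,0,0],[0,0,0]],[[0,0,0],[0,0,0]],[[0,0,0],[0,0,0]],[[0,0,0],[0,0,0]]]' 0.2
python3 -m handwheel '[[[0,0,10],[0,0,0]],[[0,0,35],[0,0,0]],[[0,0,40],[0,0,0]],[[-20,0,40],[0,0,0]],[[-20,0,15],[0,0,0]],[[0,0,0],[0,0,0]],[[0,0,0],[0,0,0]]]' 0
python3 - <<'E'
from h import *
c=snap('wrist','w6');crop(c,'w6c',190,40,440,240,2.5)
E
```

```text
time: 13.9
tool_pos: [600.9, -191.0, 209.6]
tcp_rot: [3.141, -0.001, -0.183]
contact_force: [-1.3, 0.3, 4.4]
grip_width: 31.8
time: 14.52
tool_pos: [600.8, -191.0, 209.0]
tcp_rot: [3.141, 0.0, -0.183]
contact_force: [0.7, -0.7, 0.0]
grip_width: 72.7
time: 15.4
tool_pos: [561.0, -190.9, 348.6]
tcp_rot: [-3.141, 0.0, -0.183]
contact_force: [-0.1, -0.1, -0.8]
grip_width: 91.7
```

View pics/w6c.png

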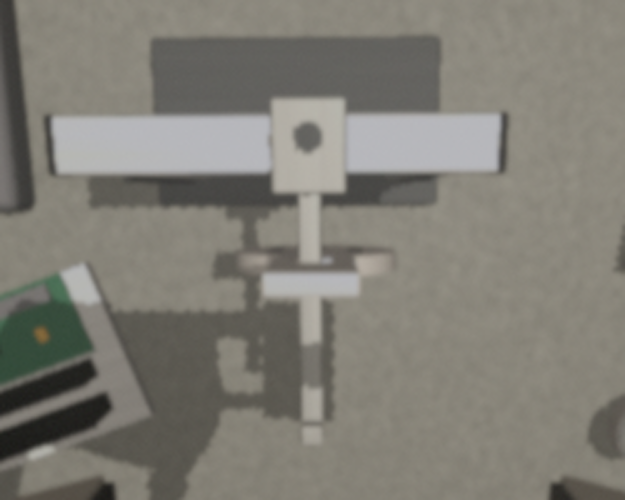

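The disc hangs free at crop (311,283), centred on the spare hook and well behind the tip. Next is the strip.

```bash
python3 -m handwheel '[[[0,15,0],[0,0,0.02]],[[2,35,0],[0,0,0.02]],[[2,45,0],[0,0,0.026]],[[3,50,0],[0,0,0.026]],[[3,50,0],[0,0,0.026]],[[3,50,0],[0,0,0.026]],[[3,50,0],[0,0,0.026]],[[3,50,0],[0,0,0.026]],[[2,35,0],[0,0,0.026]],[[0,20,0],[0,0,0.026]],[[0,4,0],[0,0,0.008]],[[0,0,0],[0,0,0]]]'
python3 -m handwheel '[[[0,0,-20],[0,0,0]],[[0,0,-50],[0,0,0]],[[0,0,-40],[0,0,0]],[[0,0,-24],[0,0,0]],[[0,0,-5],[0,0,0]],[[0,0,0],[0,0,0]],[[0,0,0],[0,0,0]]]'
```

```text
time: 16.95
tool_pos: [581.9, 212.4, 348.9]
tcp_rot: [3.141, 0.0, 0.072]
contact_force: [-0.5, 1.1, 0.8]
grip_width: 92.0
time: 17.82
tool_pos: [582.6, 212.9, 211.6]
tcp_rot: [-3.141, -0.003, 0.072]
contact_force: [-0.0, 0.2, -0.1]
grip_width: 91.7
```

Then the lift and the move out over the tip (52 to 118 is 66 mm).

```bash
python3 -m handwheel '[[[0,0,0],[0,0,0]],[[0,0,0],[0,0,0]],[[0,0,0],[0,0,0]],[[0,0,0],[0,0,0]],[[0,0,0],[0,0,0]],[[0,0,0],[0,0,0]],[[0,0,0],[0,0,0]],[[0,0,0],[0,0,0]]]' 1
python3 -m handwheel '[[[0,0,3],[0,0,0]],[[0,0,3],[0,0,0]],[[0,0,3],[0,0,0]],[[0,0,0],[0,0,0]],[[0,0,0],[0,0,0]]]'
python3 -m handwheel '[[[-8,-0.6,0],[0,0,0]],[[-12,-0.9,0],[0,0,0]],[[-12,-0.9,0],[0,0,0]],[[-12,-0.9,0],[0,0,0]],[[-13,-1,0],[0,0,0]],[[-12,-0.9,0],[0,0,0]],[[0,0,0],[0,0,0]],[[0,0,0],[0,0,0]]]'
```

```text
time: 18.82
tool_pos: [581.8, 213.1, 210.0]
tcp_rot: [3.142, -0.0, 0.073]
contact_force: [-0.3, 0.1, 0.1]
grip_width: 31.3
time: 19.45
tool_pos: [581.8, 213.0, 219.0]
tcp_rot: [3.141, 0.0, 0.073]
contact_force: [-0.2, 0.6, -0.7]
grip_width: 31.8
time: 20.45
tool_pos: [513.1, 207.9, 219.2]
tcp_rot: [3.142, -0.001, 0.073]
contact_force: [-0.1, -0.7, -0.8]
grip_width: 31.9
```

```bash
python3 -m handwheel '[[[0,-15,0],[0,0,-0.02]],[[0,-35,0],[0,0,-0.02]],[[1,-45,0],[0,0,-0.026]],[[1,-45,0],[0,0,-0.026]],[[1,-45,0],[0,0,-0.026]],[[1,-45,0],[0,0,-0.026]],[[1,-45,0],[0,0,-0.026]],[[1,-45,0],[0,0,-0.026]],[[0,-35,0],[0,0,-0.026]],[[0,-20,0],[0,0,-0.02]],[[0,-8.5,0],[0,0,-0.014]],[[0,0,0],[0,0,0]]]'
python3 -m handwheel '[[[0,0,0],[0,0,0]],[[0,0,0],[0,0,0]]]'
python3 - <<'E'
from h import *
c=snap('wrist');g=cv2.cvtColor(c['img'],cv2.COLOR_RGB2GRAY)
for v in (130,160): print(v,g[v,310:340])
E
```

```text
time: 21.95
tool_pos: [518.8, -175.5, 218.9]
tcp_rot: [-3.141, 0.0, -0.184]
contact_force: [0.4, 0.0, -0.7]
grip_width: 31.8
time: 22.2
tool_pos: [518.9, -174.7, 219.1]
tcp_rot: [-3.142, -0.0, -0.182]
contact_force: [1.5, -0.3, -0.2]
grip_width: 31.9
130 [153 153 152 151 146 147 159 176 181 183 184 184 185 186 187 188 189 190
 189 183 167 153 151 152 152 151 153 154 155 154]
160 [144 146 146 147 147 148 155 168 177 180 182 182 183 184 185 186 187 188
 186 180 165 150 147 151 151 151 152 151 151 149]
```

```bash
python3 -m handwheel '[[[0,-0.7,0],[0,0,0]],[[8,-1.5,0],[0,0,0]],[[8,-1.5,0],[0,0,0]],[[8,-1.5,0],[0,0,0]],[[4,-0.7,0],[0,0,0]],[[0,0,0],[0,0,0]],[[0,0,0],[0,0,0]]]'
python3 -m handwheel '[[[8,-1.5,0],[0,0,0]],[[8,-1.5,0],[0,0,0]],[[7.5,-1.4,0],[0,0,0]],[[0,0,-4],[0,0,0]],[[0,0,-3],[0,0,0]],[[0,0,-1.5],[0,0,0]],[[0,0,0],[0,0,0]],[[0,0,0],[0,0,0]]]'
```

```text
time: 23.12
tool_pos: [546.6, -181.5, 219.0]
tcp_rot: [3.142, 0.0, -0.183]
contact_force: [0.8, -0.4, -0.8]
grip_width: 31.5
time: 24.12
tool_pos: [570.3, -186.0, 210.7]
tcp_rot: [3.141, -0.0, -0.183]
contact_force: [-0.1, 1.6, -0.4]
grip_width: 31.6
```

```bash
python3 -m handwheel '[[[0,0,-0.6],[0,0,0]],[[0,0,-0.6],[0,0,0]],[[0,0,0],[0,0,0]],[[0,0,0],[0,0,0]]]'
python3 -m handwheel '[[[0,0,0],[0,0,0]],[[0,0,0],[0,0,0]],[[0,0,0],[0,0,0]],[[0,0,0],[0,0,0]],[[0,0,0],[0,0,0]]]' 0.2
python3 -m handwheel '[[[0,0,10],[0,0,0]],[[0,0,35],[0,0,0]],[[0,0,40],[0,0,0]],[[0,0,40],[0,0,0]],[[0,0,15],[0,0,0]],[[0,0,0],[0,0,0]],[[0,0,0],[0,0,0]]]' 0
python3 - <<'E'
from h import *
c=snap('wrist','w7');crop(c,'w7c',190,20,440,240,2.5)
E
```

```text
time: 24.62
tool_pos: [570.4, -186.0, 209.9]
tcp_rot: [3.141, -0.001, -0.183]
contact_force: [-0.8, 0.7, 5.0]
grip_width: 31.9
time: 25.25
tool_pos: [570.3, -186.0, 209.3]
tcp_rot: [3.142, 0.0, -0.183]
contact_force: [-0.1, -0.1, 0.4]
grip_width: 72.5
time: 26.12
tool_pos: [569.9, -185.8, 347.4]
tcp_rot: [-3.141, 0.003, -0.183]
contact_force: [-0.3, -0.2, 0.8]
grip_width: 91.8
```

View pics/w7c.png

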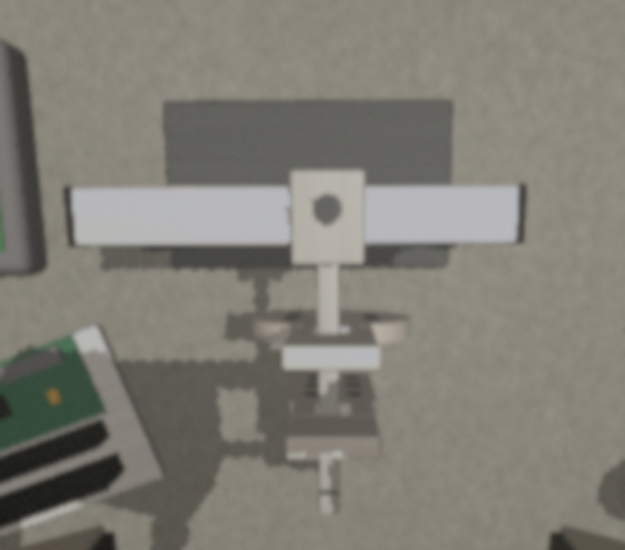

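Both hang free on the spare hook: disc at crop (331,357), strip at (333,447), tip at (328,497). Now the square.

```bash
python3 -m handwheel '[[[0,15,0],[0,0,0.02]],[[4,35,0],[0,0,0.02]],[[4,45,0],[0,0,0.026]],[[4,50,0],[0,0,0.026]],[[5,50,0],[0,0,0.026]],[[5,50,0],[0,0,0.026]],[[5,50,0],[0,0,0.026]],[[5,45,0],[0,0,0.026]],[[4,35,0],[0,0,0.026]],[[2,20,0],[0,0,0.026]],[[0,5,0],[0,0,0.008]],[[0,0,0],[0,0,0]]]'
python3 -m handwheel '[[[0,0,-20],[0,0,0]],[[0,0,-50],[0,0,0]],[[0,0,-40],[0,0,0]],[[0,0,-24],[0,0,0]],[[0,0,-5],[0,0,0]],[[0,0,0],[0,0,0]],[[0,0,0],[0,0,0]]]'
```

```text
time: 27.68
tool_pos: [608.3, 213.4, 349.2]
tcp_rot: [3.141, 0.0, 0.072]
contact_force: [-0.4, -0.1, -0.3]
grip_width: 91.7
time: 28.55
tool_pos: [609.0, 213.8, 212.0]
tcp_rot: [-3.141, -0.003, 0.072]
contact_force: [-0.5, -0.0, 0.1]
grip_width: 91.9
```

```bash
python3 -m handwheel '[[[-1,0,0],[0,0,0]],[[0,0,0],[0,0,0]],[[0,0,0],[0,0,0]],[[0,0,0],[0,0,0]],[[0,0,0],[0,0,0]],[[0,0,0],[0,0,0]],[[0,0,0],[0,0,0]],[[0,0,0],[0,0,0]]]' 1
python3 -m handwheel '[[[0,0,3],[0,0,0]],[[0,0,3],[0,0,0]],[[0,0,3],[0,0,0]],[[0,0,0],[0,0,0]],[[0,0,0],[0,0,0]]]'
python3 -m handwheel '[[[-8,-0.6,0],[0,0,0]],[[-12,-0.9,0],[0,0,0]],[[-12,-0.9,0],[0,0,0]],[[-13,-1,0],[0,0,0]],[[-12,-0.9,0],[0,0,0]],[[-13,-0.9,0],[0,0,0]],[[-12,-0.9,0],[0,0,0]],[[-12,-0.9,0],[0,0,0]],[[0,0,0],[0,0,0]],[[0,0,0],[0,0,0]]]'
```

```text
time: 29.55
tool_pos: [607.3, 214.0, 210.3]
tcp_rot: [3.142, 0.0, 0.073]
contact_force: [0.2, 0.1, 0.1]
grip_width: 31.9
time: 30.18
tool_pos: [607.3, 214.1, 219.3]
tcp_rot: [3.142, 0.0, 0.073]
contact_force: [-0.6, 1.1, -0.3]
grip_width: 31.9
time: 31.42
tool_pos: [513.7, 207.1, 219.5]
tcp_rot: [-3.142, -0.001, 0.073]
contact_force: [0.2, -0.6, -0.4]
grip_width: 31.8
```

```bash
python3 -m handwheel '[[[0,-15,0],[0,0,0.01]],[[3,-30,0],[0,0,0.015]],[[4,-40,0],[0,0,0.02]],[[5,-45,0],[0,0,0.02]],[[5,-40,0],[0,0,0.02]],[[3,-25,0],[0,0,0.012]],[[0,-12,0],[0,0,0]],[[0,0,-15],[0,0,0]],[[0,0,-15],[0,0,0]],[[0,0,0],[0,0,0]],[[0,0,0],[0,0,0]]]'
python3 - <<'E'
from h import *
np.set_printoptions(precision=1,suppress=True)
c=snap('wrist','w8');crop(c,'w8c',230,90,410,250,4)
p=get_obs()['tool_pos'];print(p)
for s in(-33,33):
    a=.17;q=p[:2]+s*np.array([-np.sin(a),np.cos(a)])
    for z in(p[2]-116,p[2]-46): print('bottom/shoulder',proj(c,[*q,z]))
    q=np.array([534,-.4])+45*np.sign(s)*np.array([-np.sin(a),np.cos(a)])
    for e in(-14,14): print('slot top',proj(c,[q[0]+e*np.cos(a),q[1]+e*np.sin(a),53]))
E
```

```text
time: 32.8
tool_pos: [533.4, 0.7, 189.2]
tcp_rot: [-3.142, 0.0, 0.171]
contact_force: [-0.5, -0.5, -1.2]
grip_width: 32.2
[533.6   0.5 189.6]
bottom/shoulder [362.6 202.1]
bottom/shoulder [376.6 232.8]
slot top [373.9 210.8]
slot top [375.3 179.9]
bottom/shoulder [281.9 202. ]
bottom/shoulder [267.5 232.7]
slot top [272.9 210.7]
slot top [271.6 179.8]
```

View pics/w8c.png

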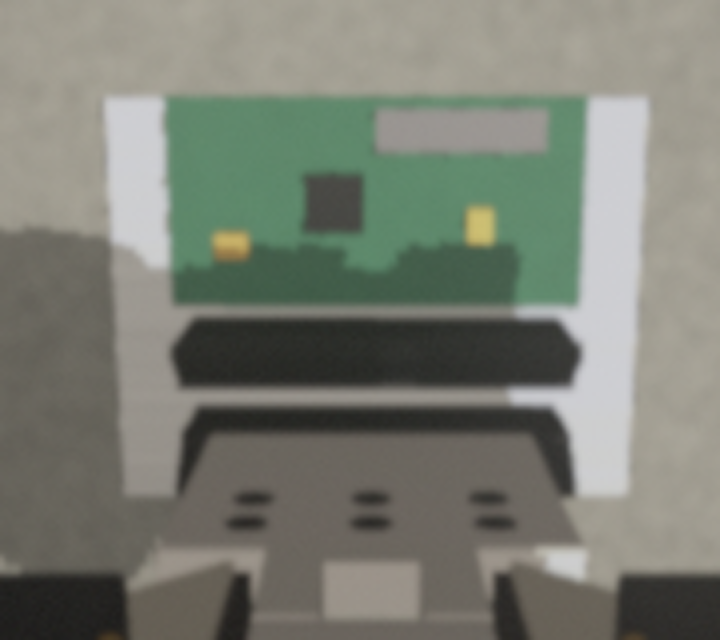

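The plate's lower edge is at crop row 432, columns 210–535, where the projection puts it. It is centred over the slot to within about 1.5 mm.

```bash
python3 -m handwheel '[[[0.3,-0.9,-10],[0,0,0]],[[0,0,-10],[0,0,0]],[[0,0,-6],[0,0,0]],[[0,0,-5],[0,0,0]],[[0,0,-4],[0,0,0]],[[0,0,-3],[0,0,0]],[[0,0,0],[0,0,0]],[[0,0,0],[0,0,0]]]'
```

```text
time: 33.85
tool_pos: [533.7, -0.9, 151.5]
tcp_rot: [3.141, -0.0, 0.17]
contact_force: [-0.2, 0.2, -1.1]
grip_width: 31.9
```

```bash
python3 -m handwheel '[[[0,0,-3],[0,0,0]],[[0,0,-3],[0,0,0]],[[0,0,-3],[0,0,0]],[[0,0,0],[0,0,0]]]'
python3 -m handwheel '[[[0,0,-3],[0,0,0]],[[0,0,-3],[0,0,0]],[[0,0,-3],[0,0,0]],[[0,0,-2],[0,0,0]],[[0,0,0],[0,0,0]],[[0,0,0],[0,0,0]]]'
```

```text
time: 34.35
tool_pos: [533.4, -0.8, 142.0]
tcp_rot: [-3.141, 0.001, 0.17]
contact_force: [-1.1, -0.6, -0.7]
grip_width: 31.8
time: 35.1
tool_pos: [533.7, -0.9, 131.4]
tcp_rot: [3.141, -0.0, 0.17]
contact_force: [0.1, 0.2, -0.7]
grip_width: 31.7
```

```bash
python3 -m handwheel '[[[0,0,-1],[0,0,0]],[[0,0,-1],[0,0,0]],[[0,0,0],[0,0,0]],[[0,0,0],[0,0,0]]]'
python3 -m handwheel '[[[0,0,-0.7],[0,0,0]],[[0,0,-0.6],[0,0,0]],[[0,0,0],[0,0,0]],[[0,0,0],[0,0,0]]]'
```

```text
time: 35.6
tool_pos: [533.6, -0.8, 129.3]
tcp_rot: [3.142, 0.0, 0.17]
contact_force: [-0.4, 0.1, -1.3]
grip_width: 31.6
time: 36.1
tool_pos: [533.7, -0.8, 128.3]
tcp_rot: [3.141, -0.0, 0.17]
contact_force: [-0.7, 0.9, 3.5]
grip_width: 31.8
```

Contact with the floor comes at the expected height of 128.3. I'll release, rise and check.

```bash
python3 -m handwheel '[[[0,0,0],[0,0,0]],[[0,0,0],[0,0,0]],[[0,0,0],[0,0,0]],[[0,0,0],[0,0,0]],[[0,0,0],[0,0,0]],[[0,0,0],[0,0,0]]]' 0
python3 -m handwheel '[[[0,0,10],[0,0,0]],[[0,0,30],[0,0,0]],[[0,0,40],[0,0,0]],[[0,0,50],[0,0,0]],[[-10,0,50],[0,0,0]],[[-20,0,20],[0,0,0]],[[0,0,0],[0,0,0]],[[0,0,0],[0,0,0]]]'
python3 - <<'E'
from h import *
np.set_printoptions(precision=1,suppress=True)
c=snap('wrist');crop(c,'w9c',200,20,440,220,2.5)
c=snap('scene');crop(c,'s9c',190,110,450,290,3)
for t in('disc_centre','strip_centre','square_centre'):
    for r in spot_in(t,'scene')[:3]: w=toW(c,r['xyz']);print(t,round(r['score'],2),w,proj(c,w))
a=cv2.imread('pics/w9c.png');b=cv2.imread('pics/s9c.png')
b=cv2.resize(b,(398,276));a=cv2.resize(a,(398,332));o=np.zeros((332,800,3),np.uint8);o[:332,:398]=a;o[:276,402:]=b;cv2.imwrite('pics/fin.png',o)
E
```

```text
time: 36.85
tool_pos: [533.6, -0.9, 128.0]
tcp_rot: [3.141, 0.0, 0.17]
contact_force: [-0.4, 0.4, -0.3]
grip_width: 87.2
time: 37.85
tool_pos: [503.6, -0.8, 327.4]
tcp_rot: [-3.141, 0.001, 0.17]
contact_force: [0.5, -0.1, -0.4]
grip_width: 91.8
strip_centre 0.5 [ 573.2 -174.8  159.5] [289.  149.3]
strip_centre 0.37 [ 471.8 -359.3   31.2] [283.1 148.5]
square_centre 0.95 [793.9 215.2  70.6] [316.9 299. ]
square_centre 0.87 [429.8 115.3  56.9] [399.7 207.6]
square_centre 0.76 [421.4 286.4  55. ] [454.4 241.2]
```

View pics/fin.png

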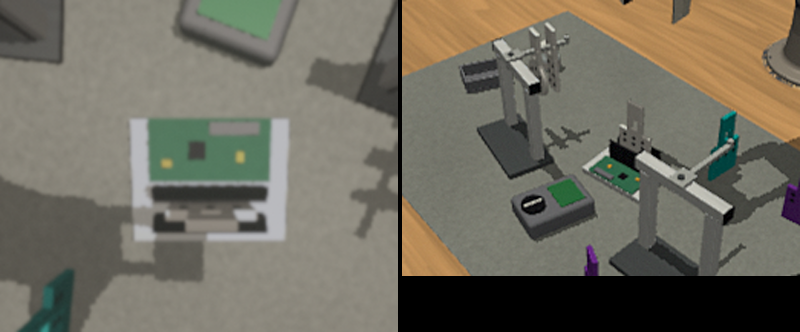

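The square stands upright between the cheeks at (211,215) in the left picture and (635,125) in the right. The disc and strip hang on the spare hook at (545,55), and the bystanders are where they were. I'm handing in.

```bash
python3 -c "
from plant import bot
print(bot.close_job())"
```

```text
the job is handed in; nothing more can be done
None
```

I moved the disc and then the strip to the spare hook, stood the square in the fixture's slot, and handed the job in after about 38 s of the 72 s. No verdict came back.

- **Disc and strip:** I located the spare hook with the wrist camera, about 9 mm to the −y side of its rail's middle. Both plates went on without side contact. They hang about 35 mm and 65 mm in front of the rail, behind the turned-up tip. The highest force I read when setting them down was 5 N.
- **Square:** It met the slot floor at the expected height (TCP 128.3 mm) with 3.5 N. I released it within about 2 mm of the slot's middle.
- **Last checks:** The final pictures show the square upright in the slot and both other plates on the spare hook. The jar was hidden or out of frame in them. The tray, meter and look-alikes looked unmoved, the screwdriver was outside the crops, and the arm stayed clear of both. The gripper was open and clear of everything.
- **Disagreements:** In the last scene picture the network found the strip where expected, but missed the disc and the real square; its square hits were the purple and turquoise look-alikes. For those two I relied on the pictures and the contact heights.

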